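Free the child catch of a table-top oven and let its door down

TASK

The drop-down door of the gas oven hangs ajar on its child-safety catch. Reach through the gap above the door, find the sprung hook and press it down clear of the lip, draw the door out past it, then let the door down gently until it lies fully open. Do not force the cooker, and leave the pot, lid, colander, mortar, spoon and ladle where they are.

Things in the scene. Friction and masses are not known exactly. Their poses are not given: they have to be found in the camera images.
- cooker: White table-top gas cooker with oven, 460 mm wide, 330 deep, hob plate at 355 to 370 mm height; fixed. Origin: on the ledge under the middle of its front face. x points into the oven, y along the front, z up. The front face is the plane x = 0, y = -230 to 230; the fascia above the oven mouth lies in it from 282 mm height up to the hob, which juts out 20 mm.
- fascia (a point): Centre of the middle one of three red gas knobs, on the fascia (cooker x 0, y 0, z 326 mm), axes as the cooker's. Knobs at y -140, 0, 140 mm, 38 mm across, jut out 20 mm. Because of fascia, hob and knobs a gripper pointing straight down does not fit into the gap above the door; with the fingers pointing down and into the oven, 30 to 45 degrees from vertical, it does.
- lip (a point): Middle of the lower front edge of the steel lip that hangs from the fascia along the whole oven mouth (cooker x 0, y 0, z 257 mm), axes as the cooker's. The lip is 6 mm thick (x 0 to 6 mm). The hook of the catch holds behind it. Nothing on the cooker should be pushed with more than 40 N. While the door is pulled hard outward the hook binds: press first, then pull.
- oven_door (a joint): Angle of the drop-down oven door, rad: 0 shut, grows as the top swings out and down, 1.57 level (fully open, its stop). It starts ajar at 0.222 to 0.242; the hook catches it at about 0.25 and is past the lip from about 0.33 on. The door stays where it is left; moving it takes 4 to 6 N at its top edge, less near level.
- hinge (a point): Middle of the door's hinge, which lies along the cooker's y (cooker x 0, y 0, z 85 mm), axes as the cooker's. The hinge is the lower edge of the door's inner face. The door is 440 mm wide, 190 high, 22 thick, 0.9 kg, enamelled, with dark glass and a bar handle 35 mm off its outer face, 25 mm below its top edge.
- door_edge (a point): On the door: middle of the top edge of its inner face, 190 mm up the door from the hinge. Axes are the door's: x out of the inner face (into the oven), y as the cooker's y, z up the door. When the hook catches, the gap from this edge to the fascia is 46 mm, at the start 41 mm or more. The catch is screwed to the inner face just below the edge: a steel plate 26 mm wide with the sprung hook.
- hook_line (a point): On the door, at its middle: 19 mm in from the inner face, 168 mm up the door. The catch's hook is a sprung bare-steel arm 26 mm wide, 4 mm thick, 54 mm long into the oven, level at 253 mm height when caught, a barb at its end. Its top lies on the line along y through this point, but where is not measured: middle within 80 mm either side of here; find it by touch or sight.
- hook_line_low (a point): On the door, 10 mm below point hook_line. The hook gives way downward about a pin at its plate, else it is rigid. Pressed about 20 mm from the door's inner face it starts to move at 3 to 4 N, is clear of the lip after about 4 mm at about 9 N and meets its stop after about 7 mm at 13 N; farther in, more travel and less force. It springs back when let go.
- pot: Lidded aluminium pot, 160 mm across, 123 mm high, on the hob. Origin at the middle of its underside. Leave alone.
- pan_lid: Dented aluminium lid, 184 mm across, 45 mm high with its black knob, lying on the ledge. Origin at the middle of its underside. Leave alone.
- colander: Green plastic colander, 210 mm across, 92 mm high. Origin at the middle of its underside. Leave alone.
- spoon: Carved wooden spoon, 240 mm long, lying on the ledge in front of where the opened door will reach. Origin at its middle underneath; lies along its x. Leave alone.
- ladle: Stainless ladle, bowl 84 mm across, about 300 mm long, lying on the ledge. Origin under the bowl; the handle runs along its x. Leave alone.
- mortar: Small steel mortar, 96 mm across, 85 mm high. Origin at the middle of its underside. Leave alone.

How it is judged:
By the outcome, as a careful person would: the job done as asked, in the order asked, and still so for the second after the job is handed in, with the robot touching nothing.
It also fails if it takes over 58 s, if anything falls off the work surface, if the arm or the gripper's body presses on something with over 40 N, if the wrist force passes 120 N, or if a joint passes its speed limit or range.

ROBOT

A 6-joint arm with a two-finger parallel gripper is mounted at the origin on the work surface. World frame = base frame: x ahead of the robot, y to its left, z up, the work surface at z = 0. Lengths are in m, angles in rad, forces in N, time in s.
With the tool pointing down it reaches from about 0.3 to 0.875 m from the base axis. Payload 6.4 kg.
Tool frame: the origin (TCP) lies on the centre line of the jaws, within the pads' length; the fingertips stand 14 mm ahead of it and the grasp point (between the pads) lies 5 mm behind it (r.nose_length is the distance from the TCP to the fingertips, in m); x points along the fingers, y is the direction in which the jaws open and shut, and the axes are right-handed (so a half turn about x gives the same grasp; the last joint's range is limited). The gripper opens to 85 mm and grips with 20 to 120 N. Pads are 22 mm wide; open, the fingers measure 114 mm over their backs; the gripper's body (76 mm by 85 mm) begins 54 mm behind the grasp point. The pads swing forward as they close: fully open they stand 13 mm farther back than shut.
Start: joints at [1.051, 0.181, 1.607, -0, 1.354, -0.206], TCP at [0.177, 0.547, 0.245] pointing down, gripper open.
Joint ranges: [-2.99, 2.99], [-0.89, 2.07], [0.3, 2.58], [-1.14, 4.28], [0, 2.63], [-3.12, 3.12]. Speed limits (rad/s): [2.57, 2.57, 3.01, 3.14, 3.14, 3.14].

INTERFACE

Orientations are given as a unit quaternion [x, y, z, w].
In Python, from bench import status, optics, r gives the robot as it stands. The module is installed in compiled form; this text tells all that it offers.
- The arm moves only by the tool send_rows, never from a script. Its arguments are lists of equal length, an entry for each row: "xyz": the shift along the tool's x, y, z in cm, a list of three; "dr": the turn, a rotation vector about the tool's x, y, z in degrees, a list of three; "jaw": the gripper command: -1 is fully open, 1 is shut, values between are in proportion. A call has 1 to 10 rows; each row shifts and turns the commanded pose from where the row before left it, along the tool's axes as they then stand; what a row does not reach is not made up. A row lasts 1/10 s, in which the tool goes at most 50 mm and 8.59 degrees, less where a joint would pass 70% of its speed; a pose out of reach is approached as far as the arm can. A call with a gripper value outside its range is refused whole. The fingers move at their own pace and stop on an object; "newtons" is the grip in N (left out, the last holds). Time passes only in rows, so rows that do not move let the fingers close. It gives the time, the measured TCP pose, the force and the opening at its end, in the units of the state.
- status.state(): the state, without advancing time (a new reading comes with each control period).
- optics.read_camera(name): name is "scene" or "top"; returns the picture (384x512x3 uint8, red, green, blue); there is no depth.
- optics.calibration(name): a dict with "fov_y" (degrees; the focal length in pixels is half the picture's height over the tangent of half this angle, whatever the lens; pixels are square), "cx", "cy" (the principal point, pixels), "dist" ([k1, k2, p1, p2, k3] as OpenCV has them; the pictures are not rectified), "world_to_cam" (4x4, takes a point from world to camera coordinates). Camera axes: x right, y down, z forward; pixel columns grow to the right and rows downward; lengths in m; the calibration is good to about 2 mm. A picture is of the moment at which its call begins. calibration takes no time and is no camera call.
- r.close_job(): hands the job in, once; it reports no verdict.
The state is a dict: "time_s": time; "joints": joint angles; "joint_velocities": joint speeds; "joint_efforts": joint torques, N m; "position": TCP position; "tcp_rot": TCP orientation; "contact_force": force on the tool from outside, world axes, zero at the start; "wrist_torque": the same for the moment, N m; "grip_width": opening from 0.0 (shut) to 1.0 (fully open).
Only numpy, scipy, OpenCV 4.12 (cv2) and the standard library are available. Lean on these libraries where they do the work, as an engineer would, in place of code of your own. Each camera call takes 0.05 s, during which the arm holds its last target. There are 200 camera calls.

## Working session

There is one attempt and no reset: what is moved stays moved. The work goes in short steps, Python scripts to look and compute and a tool call to move; the robot and the scene stay as the last step left them, time stands still between calls to the robot, and variables do not carry over. Pictures are saved under pics/ and viewed, about 8 in all and at most 12, crops included, and the job is handed in when it is done.

Besides the shell and the picture viewer there is one more tool, called after ">>>" by a JSON object that holds its "op" and its "data", one argument or row to a line. send_rows: Moves the arm, as the interface text tells. Its arguments: {"type":"object","properties":{"xyz":{"type":"array"},"dr":{"type":"array"},"jaw":{"type":"array"},"newtons":{"type":"number"}},"required":["xyz","dr","jaw"]}

```bash
mkdir -p pics; ls
python3 - <<'E'
from bench import status, optics, r
import cv2, numpy as np
for n in ("scene","top"):
    im=optics.read_camera(n); cv2.imwrite(f"pics/{n}0.png",cv2.cvtColor(cv2.resize(im,(800,600),interpolation=cv2.INTER_CUBIC),cv2.COLOR_RGB2BGR)); np.save(f"pics/{n}0.npy",im)
    print(n,optics.calibration(n))
print(status.state(), r.nose_length)
E
```

```text
pics
scene {'fov_y': 47.78854806556244, 'cx': 260.08164918667654, 'cy': 189.4624605779389, 'dist': array([-0.1048356,  0.       ,  0.       ,  0.       ,  0.       ]), 'world_to_cam': array([[-0.98649744, -0.16358633, -0.00789344,  0.51299258],
       [-0.15365848,  0.94115356, -0.30102998,  0.04673623],
       [ 0.05667333, -0.29575241, -0.95358201,  1.62169283],
       [ 0.        ,  0.        ,  0.        ,  1.        ]])}
top {'fov_y': 46.73181598268879, 'cx': 255.79395427276447, 'cy': 190.19363235051352, 'dist': array([0.03710873, 0.        , 0.        , 0.        , 0.        ]), 'world_to_cam': array([[-2.47576784e-02, -9.99692462e-01, -1.42790762e-03,
         1.02372566e-01],
       [-9.89234693e-01,  2.47047096e-02, -1.44237302e-01,
         5.14659513e-01],
       [ 1.44228219e-01, -2.15844497e-03, -9.89542097e-01,
         1.53490945e+00],
       [ 0.00000000e+00,  0.00000000e+00,  0.00000000e+00,
         1.00000000e+00]])}
{'time_s': 0.1, 'joints': array([ 1.05069412e+00,  1.81469505e-01,  1.60789779e+00,  4.50122547e-05,
        1.35378677e+00, -2.06317415e-01]), 'joint_velocities': array([-0.00043895, -0.00219339, -0.00230652,  0.00126153, -0.00029731,
       -0.00065987]), 'joint_efforts': array([ 2.20259540e-04, -4.45881450e+01, -3.52237093e+01, -2.20593902e-04,
        4.29047315e-03,  1.77267566e-06]), 'position': array([0.17722471, 0.54652   , 0.24447761]), 'tcp_rot': array([ 0.10997796,  0.69863172, -0.11099897,  0.69821042]), 'contact_force': array([-0.28219821, -0.15493962,  0.73867474]), 'wrist_torque': array([ 0.02068387, -0.00902957, -0.03140421]), 'grip_width': 1.0027033052066874} 0.014
```

View pics/scene0.png

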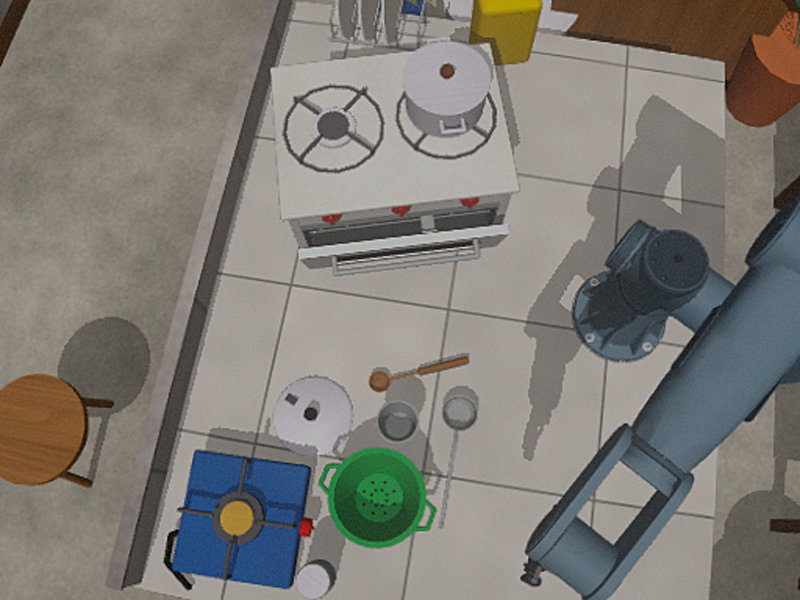

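View pics/top0.png

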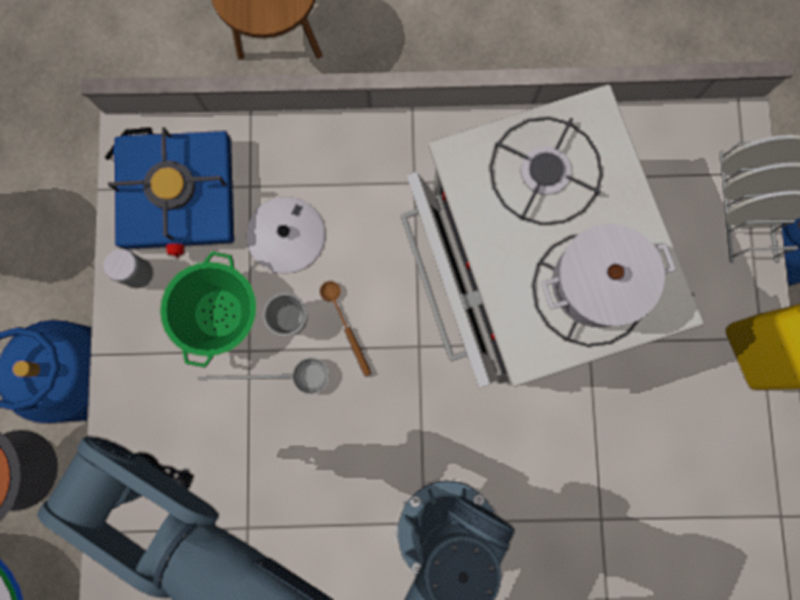

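Both views show the cooker ajar. The catch plate shows bright at about (428,222) in scene and (472,298) in top (view pixels). I'll measure the hob corners, door edge and catch next.

```bash
cat > h.py <<'E'
import numpy as np, cv2
from bench import status, optics, r
def K(c):
    f=192/np.tan(np.radians(c['fov_y']/2)); return np.array([[f,0,c['cx']],[0,f,c['cy']],[0,0,1]])
def ray(n,px):
    c=optics.calibration(n); u=cv2.undistortPoints(np.array(px,float).reshape(-1,1,2),K(c),c['dist'])[:,0]
    M=c['world_to_cam']; R,t=M[:3,:3],M[:3,3]
    return -R.T@t, np.c_[u,np.ones(len(u))]@R
def onz(n,px,z):
    o,d=ray(n,px); z=np.broadcast_to(z,len(d)); return o+d*((z-o[2])/d[:,2])[:,None]
def proj(n,P):
    c=optics.calibration(n); M=c['world_to_cam']
    return cv2.projectPoints(np.array(P,float).reshape(-1,1,3),cv2.Rodrigues(M[:3,:3])[0],M[:3,3],K(c),c['dist'])[0][:,0]
nat=lambda v:(np.array(v,float)+.5)/1.5625-.5
E
python3 - <<'E'
from h import *
for n,v in (("top",[(430,147),(611,86),(702,322),(512,384)]),("scene",[(283,217),(271,70),(490,43),(519,187)])):
    P=onz(n,nat(v),.37); print(n,P.round(4).tolist(),[round(np.linalg.norm(P[i]-P[i-1]),4) for i in range(4)])
    im=np.load(f"pics/{n}0.npy"); 
a=np.load("pics/scene0.npy")[125:178,185:335]; b=np.load("pics/top0.npy")[100:255,255:345]
cv2.imwrite("pics/cs.png",cv2.cvtColor(cv2.resize(a,None,fx=5,fy=5,interpolation=cv2.INTER_CUBIC),cv2.COLOR_RGB2BGR))
b=cv2.rotate(b,cv2.ROTATE_90_CLOCKWISE)
cv2.imwrite("pics/ct.png",cv2.cvtColor(cv2.resize(b,None,fx=5,fy=5,interpolation=cv2.INTER_CUBIC),cv2.COLOR_RGB2BGR))
E
```

```text
top [[0.7461, 0.0283, 0.37], [0.8538, -0.3096, 0.37], [0.4117, -0.4394, 0.37], [0.3111, -0.1014, 0.37]] [np.float64(0.4539), np.float64(0.3546), np.float64(0.4607), np.float64(0.3526)]
scene [[0.7547, 0.0289, 0.37], [0.8569, -0.299, 0.37], [0.4095, -0.4393, 0.37], [0.3119, -0.1078, 0.37]] [np.float64(0.4634), np.float64(0.3435), np.float64(0.4689), np.float64(0.3456)]
```

View pics/cs.png

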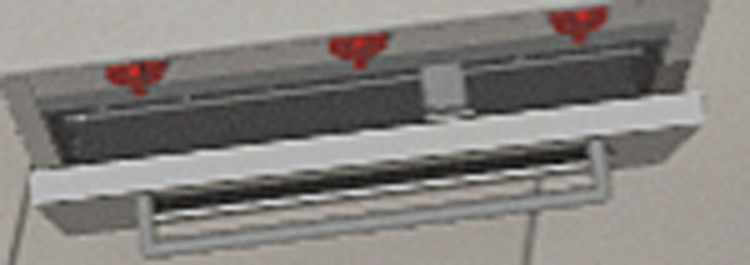

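View pics/ct.png

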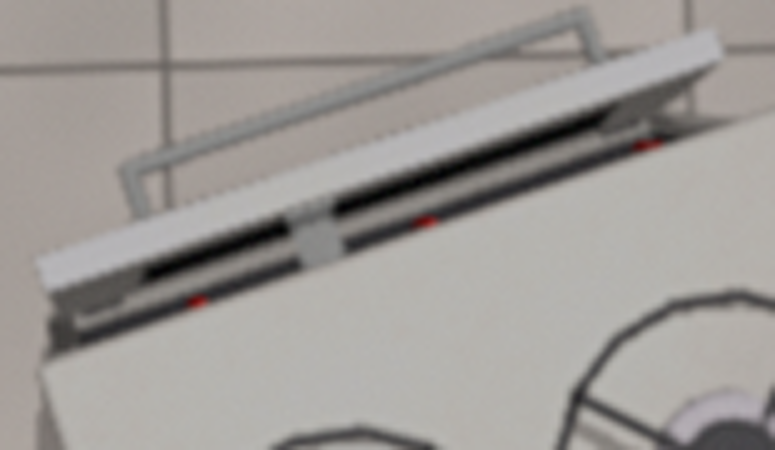

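The catch is visible in both crops: at (443,90) in the scene crop and (318,235) in the top crop, between the middle knob and the one nearer the robot. Next I'll fit the cooker pose and triangulate the catch.

Run:
```python
from h import *
from scipy.optimize import least_squares
C=np.array([(-.02,.23),(.33,.23),(.33,-.23),(-.02,-.23)])
V={"top":[(430,147),(611,86),(702,322),(512,384)],"scene":[(283,217),(271,70),(490,43),(519,187)]}
S={}
for n in V:
    g=cv2.cvtColor(np.load(f"pics/{n}0.npy"),cv2.COLOR_RGB2GRAY)
    S[n]=cv2.cornerSubPix(g,nat(V[n]).astype(np.float32).reshape(-1,1,2),(3,3),(-1,-1),(3,50,.01))[:,0]
    print(n,(S[n]-nat(V[n])).round(2).tolist())
def T(p,P):
    P=np.atleast_2d(P); c,s=np.cos(p[2]),np.sin(p[2]); return np.c_[p[0]+c*P[:,0]-s*P[:,1],p[1]+s*P[:,0]+c*P[:,1],P[:,2]]
H=np.c_[C,[.37]*4]
use={"top":[0,1,2,3],"scene":[0,1,2,3]}
for sel in (("top",),("scene",),("top","scene")):
    f=lambda p:np.concatenate([(proj(n,T(p,H))-S[n]).ravel() for n in sel])
    q=least_squares(f,[.53,-.03,-1.28],loss="soft_l1"); print(sel,q.x.round(4),f(q.x).round(1))
p=q.x
# knobs by red mask
for n in V:
    im=np.load(f"pics/{n}0.npy").astype(int); m=((im[...,0]>im[...,1]+60)&(im[...,0]>im[...,2]+60)).astype(np.uint8)
    k=cv2.connectedComponentsWithStats(m); pr=proj(n,T(p,[(-.01,y,.326) for y in(-.14,0,.14)]))
    print(n,"knob pred",pr.round(1).tolist(),[k[3][i].round(1).tolist() for i in range(1,k[0]) if k[2][i,4]>4 and np.min(np.linalg.norm(pr-k[3][i],axis=1))<15])
# catch: crop px -> native; intersect rays with level plane z .253, and top edge of door
cs=lambda u,v:((u+.5)/5-.5+185,(v+.5)/5-.5+125)
def ct(u,v): # rotated clockwise: rot[x',y'] ; x'=H-1-y, y'=x
    return ((v+.5)/5-.5+255, 154-((u+.5)/5-.5)+100)
def toC(P):
    d=P-np.r_[p[0],p[1],0]; c,s=np.cos(p[2]),np.sin(p[2]); return np.c_[c*d[:,0]+s*d[:,1],-s*d[:,0]+c*d[:,1],d[:,2]]
print("hook scene",(toC(onz("scene",[cs(421,67),cs(465,65),cs(427,111),cs(470,108)],.253))*1e3).round(1).tolist())
print("hook top",(toC(onz("top",[ct(290,215),ct(338,205),ct(302,268),ct(344,250)],.253))*1e3).round(1).tolist())
z=.2705
print("door inner edge scene",(toC(onz("scene",[cs(35,172),cs(700,95)],z))*1e3).round(1).tolist())
print("door inner edge top",(toC(onz("top",[ct(50,293),ct(720,60)],z))*1e3).round(1).tolist())
np.save("p.npy",p)
```

```text
top [[-0.68, -2.66], [-1.82, -1.6], [0.34, 0.54], [-0.72, -0.18]]
scene [[-0.58, 1.39], [-0.73, -1.22], [-1.02, -0.7], [0.37, 1.7]]
('top',) [ 0.5387 -0.0547 -1.2816] [-0.   0.2  0.4  1.8 -1.4 -0.7  0.6 -0.4]
('scene',) [ 0.5392 -0.0545 -1.2736] [ 0.8 -0.4  1.3  0.3 -1.   0.9 -1.  -0.3]
('top', 'scene') [ 0.539  -0.0548 -1.2782] [-0.2  0.2  0.   1.5 -1.2 -1.3  0.9 -0.5  0.9 -0.8  1.9 -0.1 -0.4  1.
 -0.9 -0.1]
top knob pred [[318.0, 213.9], [301.9, 168.2], [286.4, 123.8]] []
scene knob pred [[300.7, 127.9], [256.6, 133.1], [212.1, 138.6]] [[302.0, 129.0], [296.8, 129.1], [256.1, 134.1], [215.3, 138.5], [209.9, 139.8]]
hook scene [[1.0, -41.0, 253.0], [-1.3, -70.0, 253.0], [-30.7, -40.7, 253.0], [-32.3, -68.9, 253.0]]
hook top [[-39.3, -67.1, 253.0], [-35.5, -37.3, 253.0], [-6.3, -70.2, 253.0], [-8.2, -42.3, 253.0]]
door inner edge scene [[-46.8, 216.2, 270.5], [-49.9, -216.8, 270.5]]
door inner edge top [[-44.3, -218.2, 270.5], [-45.5, 214.2, 270.5]]
```

```bash
cat >> h.py <<'E'
from scipy.spatial.transform import Rotation as Rn
p=np.load("p.npy"); RC=Rn.from_euler('z',p[2]); OC=np.r_[p[0],p[1],0]
def now():
    s=status.state(); R=Rn.from_quat(s['tcp_rot']); P=s['position']
    return s,P,R
def show():
    s,P,R=now(); 
    tip=P+R.apply([r.nose_length,0,0]); low=tip+R.apply([0,0,-np.sign(R.apply([0,0,1])[2])*.011])
    c=lambda v:(RC.inv().apply(v-OC)*1e3).round(1)
    print("t",round(s['time_s'],2),"tcpC",c(P),"tipC",c(tip),"lowcornerC",c(low),"xdirC",RC.inv().apply(R.apply([1,0,0])).round(3),"F_C",RC.inv().apply(s['contact_force']).round(1),"w",round(s['grip_width'],2),"q",s['joints'].round(2))
def togo(tipC,tilt,sgn):
    """tool-frame shift (cm, in present axes) and turn (deg) to bring fingertip to cooker point tipC (mm)"""
    s,P,R=now(); a=np.radians(tilt); x=np.r_[np.sin(a),0,-np.cos(a)]; y=np.r_[0,sgn,0]
    G=RC*Rn.from_matrix(np.c_[x,y,np.cross(x,y)])
    tcp=OC+RC.apply(np.array(tipC)/1e3)-G.apply([r.nose_length,0,0])
    print("shift",(R.inv().apply(tcp-P)*100).round(2),"world",tcp.round(3),"turn",np.degrees((R.inv()*G).as_rotvec()).round(2),"angle",np.degrees((R.inv()*G).magnitude()).round(1))
E
python3 - <<'E'
from h import *
show()
for s in(1,-1): togo((-90,-60,345),40,s)
print("lip gap at tip in place");
E
```

```text
t 0.1 tcpC [-680.1 -172.9  244.5] tipC [-680.1 -172.9  230.5] lowcornerC [-673.8 -163.9  230.5] xdirC [ 0.001 -0.001 -1.   ] F_C [ 0.1 -0.3  0.7] w 1.0 q [ 1.05  0.18  1.61  0.    1.35 -0.21]
shift [-11.08 -41.33  42.39] world [0.453 0.023 0.356] turn [ 52.95 -36.78 -19.17] angle 67.3
shift [-11.08 -41.33  42.39] world [0.453 0.023 0.356] turn [-118.7    22.51  -43.18] angle 128.3
lip gap at tip in place
```

>>> {"op": "send_rows", "data": {
  "xyz": [
    [-2.2,-2.75,2.8],
    [-2.2,-2.75,2.8],
    [-2.2,-2.75,2.8],
    [-2.2,-2.75,2.8],
    [-2.2,-2.75,2.8],
    [0,-2.75,2.8],
    [0,-2.75,2.8],
    [0,-2.75,2.8],
    [0,-2.75,2.8],
    [0,-2.75,2.8]
  ],
  "dr": [
    [0,0,0],
    [0,0,0],
    [0,0,0],
    [0,0,0],
    [0,0,0],
    [0,0,0],
    [0,0,0],
    [0,0,0],
    [0,0,0],
    [0,0,0]
  ],
  "jaw": [1,1,1,1,1,1,1,1,1,1],
  "newtons": 40
}}

```text
time_s: 1.1
position: [0.3591, 0.1974, 0.3551]
tcp_rot: [0.11, 0.698, -0.11, 0.698]
contact_force: [-0.3, 0.2, -0.0]
grip_width: -0.001
```

>>> {"op": "send_rows", "data": {
  "xyz": [
    [0,0,0],
    [0,0,0],
    [0,0,0],
    [0,0,0],
    [0,0,0],
    [0,0,0],
    [0,0,0],
    [0,0,0],
    [0,0,0],
    [0,0,0]
  ],
  "dr": [
    [6,-4,-2],
    [6,-4,-2],
    [6,-4,-2],
    [6,-4,-2],
    [6,-4,-2],
    [6,-4,-2],
    [6,-4,-2],
    [6,-4,-2],
    [0,0,0],
    [0,0,0]
  ],
  "jaw": [1,1,1,1,1,1,1,1,1,1]
}}

```text
time_s: 2.1
position: [0.3587, 0.1992, 0.3547]
tcp_rot: [0.251, 0.391, -0.497, 0.733]
contact_force: [0.7, 0.1, 0.7]
grip_width: -0.001
```

Run:
```python
from h import *
show(); togo((-90,-60,345),40,1)
```

```text
t 2.1 tcpC [-295.3  -99.3  354.7] tipC [-287.3  -98.8  343.1] lowcornerC [-296.3  -99.8  336.9] xdirC [ 0.567  0.039 -0.823] F_C [0.1 0.7 0.7] w -0.0 q [ 0.63 -0.11  1.8  -0.58  1.63  0.25]
shift [11.19  2.   16.48] world [0.453 0.023 0.356] turn [ 5.15 -5.34 -2.45] angle 7.8
```

>>> {"op": "send_rows", "data": {
  "xyz": [
    [1.8,0.33,2.7],
    [1.8,0.33,2.7],
    [1.8,0.33,2.7],
    [1.8,0.33,2.7],
    [1.8,0.33,2.7],
    [1.8,0.33,2.7],
    [0,0,0],
    [0,0,0],
    [0,0,0]
  ],
  "dr": [
    [0,0,0],
    [0,0,0],
    [0,0,0],
    [0,0,0],
    [0,0,0],
    [0,0,0],
    [2.6,-2.7,-1.2],
    [2.6,-2.7,-1.2],
    [0,0,0]
  ],
  "jaw": [1,1,1,1,1,1,1,1,1]
}}

```text
time_s: 3.0
position: [0.4504, 0.0256, 0.3579]
tcp_rot: [0.253, 0.338, -0.541, 0.727]
contact_force: [0.2, 0.8, -0.2]
grip_width: 0.004
```

Run:
```python
from h import *
show(); togo((-90,-60,345),40,1)
# lower corner at (-18,262) just above hook -> tip centre
c=np.array([-18,-60,264])+[11*.766,0,11*.643]; print("tip centre",c); togo(c,40,1)
for n in("scene","top"):
    im=optics.read_camera(n); np.save(f"pics/{n}1.npy",im)
a=np.load("pics/scene1.npy")[105:205,185:335]
cv2.imwrite("pics/cs1.png",cv2.cvtColor(cv2.resize(a,None,fx=5,fy=5,interpolation=cv2.INTER_CUBIC),cv2.COLOR_RGB2BGR))
```

```text
t 3.0 tcpC [-102.5  -61.6  357.9] tipC [-93.5 -61.6 347.2] lowcornerC [-101.9  -61.6  340.1] xdirC [ 0.644 -0.    -0.765] F_C [-0.7  0.4 -0.2] w 0.0 q [ 0.23 -0.15  1.86 -0.71  1.43  0.05]
shift [0.4  0.16 0.13] world [0.453 0.023 0.356] turn [-0.24  0.08  0.  ] angle 0.3
tip centre [ -9.574 -60.    271.073]
shift [11.23  0.17  1.52] world [ 0.476 -0.054  0.282] turn [-0.24  0.08  0.  ] angle 0.3
```

View pics/cs1.png

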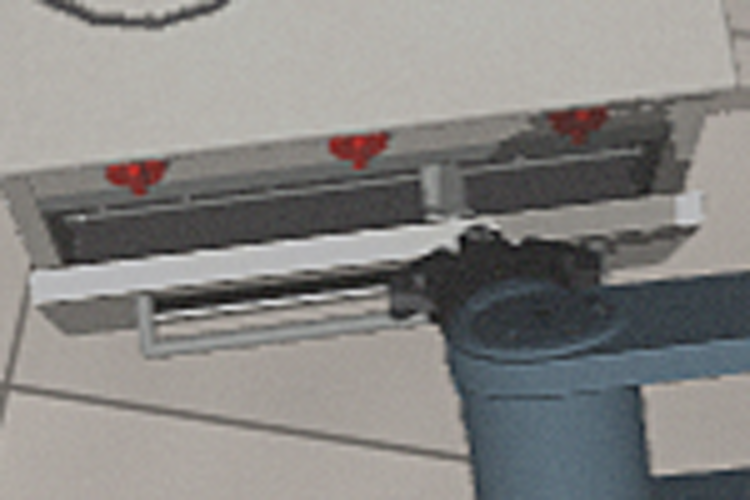

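>>> {"op": "send_rows", "data": {
  "xyz": [
    [0,0.1,0.6],
    [0,0.1,0.6],
    [2,0,0],
    [2,0,0],
    [2,0,0],
    [2,0,0],
    [1.5,0,0],
    [1,0,0],
    [0.5,0,0],
    [0,0,0]
  ],
  "dr": [
    [0,0,0],
    [0,0,0],
    [0,0,0],
    [0,0,0],
    [0,0,0],
    [0,0,0],
    [0,0,0],
    [0,0,0],
    [0,0,0],
    [0,0,0]
  ],
  "jaw": [1,1,1,1,1,1,1,1,1,1]
}}

```text
time_s: 4.1
position: [0.4757, -0.0503, 0.282]
tcp_rot: [0.254, 0.337, -0.542, 0.727]
contact_force: [0.1, -0.2, 0.7]
grip_width: -0.001
```

Run:
```python
from h import *
show()
```

```text
t 4.1 tcpC [-22.6 -59.2 282. ] tipC [-13.6 -59.2 271.3] lowcornerC [-22.  -59.2 264.2] xdirC [ 0.644  0.    -0.765] F_C [ 0.2 -0.   0.7] w -0.0 q [ 0.05 -0.09  1.97 -0.74  1.18  0.02]
```

>>> {"op": "send_rows", "data": {
  "xyz": [
    [0.153,0,-0.129],
    [0.153,0,-0.129],
    [0.153,0,-0.129],
    [0.153,0,-0.129],
    [0,0,0]
  ],
  "dr": [
    [0,0,0],
    [0,0,0],
    [0,0,0],
    [0,0,0],
    [0,0,0]
  ],
  "jaw": [1,1,1,1,1]
}}

```text
time_s: 4.6
position: [0.4756, -0.0498, 0.2736]
tcp_rot: [0.253, 0.337, -0.541, 0.727]
contact_force: [0.2, -0.1, -0.3]
grip_width: 0.003
```

>>> {"op": "send_rows", "data": {
  "xyz": [
    [0.153,0,-0.129],
    [0,0,0]
  ],
  "dr": [
    [0,0,0],
    [0,0,0]
  ],
  "jaw": [1,1]
}}

```text
time_s: 4.8
position: [0.4756, -0.0499, 0.2717]
tcp_rot: [0.253, 0.337, -0.542, 0.727]
contact_force: [-0.3, -1.1, 0.9]
grip_width: 0.001
```

>>> {"op": "send_rows", "data": {
  "xyz": [
    [0.153,0,-0.129],
    [0,0,0]
  ],
  "dr": [
    [0,0,0],
    [0,0,0]
  ],
  "jaw": [1,1]
}}

```text
time_s: 5.0
position: [0.4756, -0.05, 0.2697]
tcp_rot: [0.254, 0.337, -0.542, 0.727]
contact_force: [-0.3, -0.3, 0.4]
grip_width: -0.005
```

>>> {"op": "send_rows", "data": {
  "xyz": [
    [0.153,0,-0.129],
    [0,0,0]
  ],
  "dr": [
    [0,0,0],
    [0,0,0]
  ],
  "jaw": [1,1]
}}

```text
time_s: 5.2
position: [0.476, -0.05, 0.2684]
tcp_rot: [0.254, 0.336, -0.541, 0.728]
contact_force: [-0.8, 0.7, 3.9]
grip_width: 0.002
```

Run:
```python
from h import *
show()
```

```text
t 5.2 tcpC [-22.8 -58.9 268.4] tipC [-13.8 -58.9 257.7] lowcornerC [-22.2 -58.8 250.6] xdirC [ 0.645  0.001 -0.764] F_C [-0.9 -0.6  3.9] w 0.0 q [ 0.05 -0.08  1.98 -0.75  1.16  0.05]
```

>>> {"op": "send_rows", "data": {
  "xyz": [
    [0.153,0,-0.129],
    [0,0,0]
  ],
  "dr": [
    [0,0,0],
    [0,0,0]
  ],
  "jaw": [1,1]
}}

```text
time_s: 5.4
position: [0.4763, -0.0499, 0.2668]
tcp_rot: [0.254, 0.336, -0.541, 0.728]
contact_force: [-2.5, 2.0, 7.2]
grip_width: 0.002
```

>>> {"op": "send_rows", "data": {
  "xyz": [
    [0.153,0,-0.129],
    [0,0,0]
  ],
  "dr": [
    [0,0,0],
    [0,0,0]
  ],
  "jaw": [1,1]
}}

```text
time_s: 5.6
position: [0.4766, -0.05, 0.2654]
tcp_rot: [0.254, 0.336, -0.541, 0.728]
contact_force: [-1.6, 2.3, 8.6]
grip_width: 0.002
```

>>> {"op": "send_rows", "data": {
  "xyz": [
    [0.115,0,-0.096],
    [0,0,0]
  ],
  "dr": [
    [0,0,0],
    [0,0,0]
  ],
  "jaw": [1,1]
}}

```text
time_s: 5.8
position: [0.4768, -0.05, 0.2644]
tcp_rot: [0.254, 0.335, -0.541, 0.728]
contact_force: [-3.4, 3.6, 10.2]
grip_width: -0.002
```

Run:
```python
from h import *
show()
```

```text
t 5.8 tcpC [-22.5 -58.1 264.4] tipC [-13.5 -58.1 253.7] lowcornerC [-21.9 -58.  246.6] xdirC [ 0.646  0.003 -0.763] F_C [-4.4 -2.3 10.2] w -0.0 q [ 0.05 -0.07  1.98 -0.76  1.15  0.05]
```

>>> {"op": "send_rows", "data": {
  "xyz": [
    [-0.129,0,-0.153],
    [0,0,0]
  ],
  "dr": [
    [0,0,0],
    [0,0,0]
  ],
  "jaw": [1,1]
}}

```text
time_s: 6.0
position: [0.4763, -0.0485, 0.2641]
tcp_rot: [0.254, 0.335, -0.541, 0.728]
contact_force: [-0.7, -0.2, 7.0]
grip_width: 0.001
```

>>> {"op": "send_rows", "data": {
  "xyz": [
    [-0.129,0,-0.153],
    [0,0,0]
  ],
  "dr": [
    [0,0,0],
    [0,0,0]
  ],
  "jaw": [1,1]
}}

```text
time_s: 6.2
position: [0.4756, -0.0465, 0.2639]
tcp_rot: [0.254, 0.336, -0.541, 0.728]
contact_force: [0.9, -2.1, 5.7]
grip_width: -0.001
```

Run:
```python
from h import *
show()
```

```text
t 6.2 tcpC [-26.2 -58.2 263.9] tipC [-17.2 -58.2 253.2] lowcornerC [-25.6 -58.1 246.1] xdirC [ 0.646  0.003 -0.763] F_C [2.3 0.3 5.7] w -0.0 q [ 0.06 -0.07  1.98 -0.76  1.16  0.06]
```

>>> {"op": "send_rows", "data": {
  "xyz": [
    [0.153,0,-0.129],
    [0,0,0]
  ],
  "dr": [
    [0,0,0],
    [0,0,0]
  ],
  "jaw": [1,1]
}}

```text
time_s: 6.4
position: [0.4758, -0.0463, 0.2625]
tcp_rot: [0.254, 0.335, -0.541, 0.728]
contact_force: [-1.1, 1.3, 11.6]
grip_width: -0.0
```

Run:
```python
from h import *
show()
for n in("scene","top"):
    im=optics.read_camera(n); np.save(f"pics/{n}2.npy",im)
a=np.load("pics/top2.npy")[100:255,235:345]
cv2.imwrite("pics/ct2.png",cv2.cvtColor(cv2.resize(cv2.rotate(a,cv2.ROTATE_90_CLOCKWISE),None,fx=5,fy=5,interpolation=cv2.INTER_CUBIC),cv2.COLOR_RGB2BGR))
# predicted inner-edge ends for door angle, and observe brightness along a cross section
```

```text
t 6.4 tcpC [-26.4 -58.  262.5] tipC [-17.4 -58.  251.8] lowcornerC [-25.8 -57.9 244.7] xdirC [ 0.646  0.003 -0.763] F_C [-1.6 -0.7 11.6] w -0.0 q [ 0.06 -0.07  1.98 -0.76  1.15  0.06]
```

View pics/ct2.png

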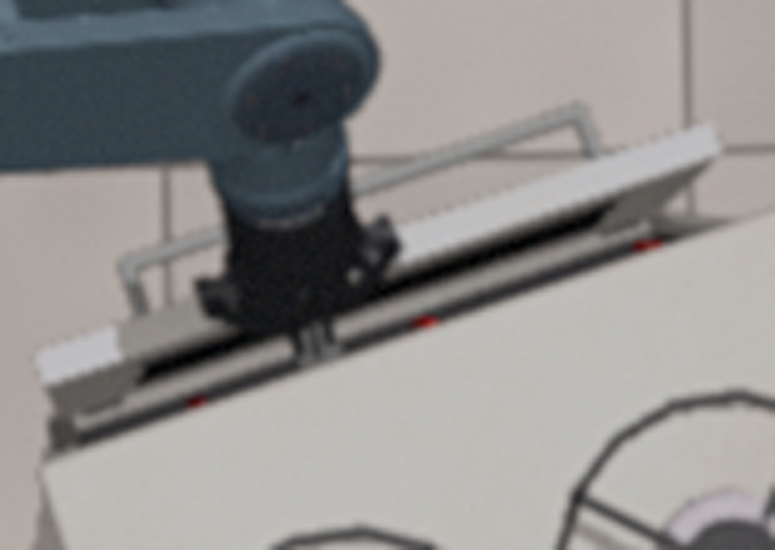

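>>> {"op": "send_rows", "data": {
  "xyz": [
    [-0.129,0,-0.153],
    [-0.129,0,-0.153],
    [0,0,0]
  ],
  "dr": [
    [0,0,0],
    [0,0,0],
    [0,0,0]
  ],
  "jaw": [1,1,1]
}}

```text
time_s: 6.8
position: [0.4746, -0.0426, 0.2621]
tcp_rot: [0.254, 0.335, -0.541, 0.728]
contact_force: [0.3, -1.1, 8.5]
grip_width: -0.004
```

Run:
```python
from h import *
show()
```

```text
t 6.8 tcpC [-30.2 -58.1 262.1] tipC [-21.2 -58.1 251.4] lowcornerC [-29.6 -58.  244.3] xdirC [ 0.646  0.003 -0.763] F_C [ 1.2 -0.   8.5] w -0.0 q [ 0.07 -0.07  1.98 -0.76  1.16  0.07]
```

```bash
cat >> h.py <<'E'
def doorx(im,y=170):
    """cooker x (mm) of outer/inner limits of the bright top strip in the top view, on z=.268, averaged over y"""
    xs=np.arange(-110,-5,.5); prof=0
    for yy in np.arange(y-20,y+21,5):
        q=proj("top",OC+RC.apply(np.c_[xs,np.full_like(xs,yy),np.full_like(xs,268)]/1e3)).astype(np.float32)
        prof=prof+cv2.remap(cv2.cvtColor(im,cv2.COLOR_RGB2GRAY),q[:,0].reshape(1,-1),q[:,1].reshape(1,-1),cv2.INTER_LINEAR)[0].astype(float)/9
    g=np.gradient(cv2.GaussianBlur(prof.reshape(1,-1),(0,0),3)[0],xs); return xs[g.argmax()],xs[g.argmin()]
E
python3 - <<'E'
from h import *
show()
np.save("pics/top3.npy",optics.read_camera("top"))
for k in "0123": 
    im=np.load(f"pics/top{k}.npy"); print(k,doorx(im),doorx(im,120))
E
```

```text
t 6.8 tcpC [-30.2 -58.1 262.1] tipC [-21.2 -58.1 251.4] lowcornerC [-29.6 -58.  244.3] xdirC [ 0.646  0.003 -0.763] F_C [ 1.2 -0.   8.5] w -0.0 q [ 0.07 -0.07  1.98 -0.76  1.16  0.07]
0 (np.float64(-8.0), np.float64(-44.5)) (np.float64(-8.0), np.float64(-43.0))
1 (np.float64(-8.0), np.float64(-44.5)) (np.float64(-8.0), np.float64(-42.5))
2 (np.float64(-8.0), np.float64(-48.0)) (np.float64(-8.0), np.float64(-47.0))
3 (np.float64(-8.0), np.float64(-53.0)) (np.float64(-8.0), np.float64(-51.5))
```

>>> {"op": "send_rows", "data": {
  "xyz": [
    [-0.1,0,-0.18],
    [-0.1,0,-0.18],
    [-0.1,0,-0.18],
    [-0.1,0,-0.18],
    [0,0,0]
  ],
  "dr": [
    [0,0,0],
    [0,0,0],
    [0,0,0],
    [0,0,0],
    [0,0,0]
  ],
  "jaw": [1,1,1,1,1]
}}

```text
time_s: 7.35
position: [0.4723, -0.0348, 0.2604]
tcp_rot: [0.254, 0.335, -0.541, 0.728]
contact_force: [0.2, -1.6, 7.0]
grip_width: 0.0
```

Run:
```python
from h import *
show(); print(doorx(optics.read_camera("top")))
```

```text
t 7.35 tcpC [-38.4 -58.1 260.4] tipC [-29.4 -58.  249.7] lowcornerC [-37.8 -58.  242.6] xdirC [ 0.646  0.003 -0.763] F_C [ 1.6 -0.3  7. ] w 0.0 q [ 0.09 -0.06  1.99 -0.76  1.17  0.09]
(np.float64(-8.0), np.float64(-62.0))
```

>>> {"op": "send_rows", "data": {
  "xyz": [
    [-0.1,0,-0.18],
    [-0.1,0,-0.18],
    [-0.1,0,-0.18],
    [-0.1,0,-0.18],
    [-0.1,0,-0.18],
    [-0.1,0,-0.18],
    [-0.1,0,-0.18],
    [0,0,0]
  ],
  "dr": [
    [0,0,0],
    [0,0,0],
    [0,0,0],
    [0,0,0],
    [0,0,0],
    [0,0,0],
    [0,0,0],
    [0,0,0]
  ],
  "jaw": [1,1,1,1,1,1,1,1]
}}

```text
time_s: 8.2
position: [0.4681, -0.021, 0.2572]
tcp_rot: [0.254, 0.336, -0.541, 0.728]
contact_force: [0.6, 0.9, 6.3]
grip_width: -0.0
```

Run:
```python
from h import *
show(); im=optics.read_camera("top"); np.save("pics/top4.npy",im); print(doorx(im))
a=im[100:255,215:345]
cv2.imwrite("pics/ct4.png",cv2.cvtColor(cv2.resize(cv2.rotate(a,cv2.ROTATE_90_CLOCKWISE),None,fx=4,fy=4,interpolation=cv2.INTER_CUBIC),cv2.COLOR_RGB2BGR))
```

```text
t 8.2 tcpC [-52.8 -58.1 257.2] tipC [-43.8 -58.1 246.5] lowcornerC [-52.2 -58.  239.4] xdirC [ 0.646  0.003 -0.764] F_C [-0.7  0.8  6.3] w -0.0 q [ 0.12 -0.06  1.99 -0.76  1.19  0.12]
(np.float64(-8.0), np.float64(-79.5))
```

View pics/ct4.png

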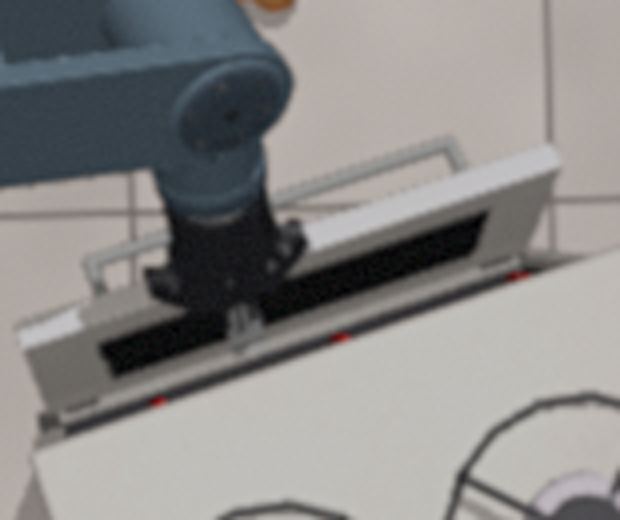

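The door edge is now at about -79 mm (about 0.42 rad), well past the lip. I'll let the hook go by backing out along the fingers, shift to y≈-10 mm, and go back in clear of the catch.

>>> {"op": "send_rows", "data": {
  "xyz": [
    [-1,0,0],
    [-1.5,0,0],
    [-1,0,0],
    [0,1.5,0],
    [0,2,0],
    [0,1.5,0],
    [1,0,0],
    [1.2,0,0],
    [0.8,0,0],
    [0,0,0]
  ],
  "dr": [
    [0,0,0],
    [0,0,0],
    [0,0,0],
    [0,0,0],
    [0,0,0],
    [0,0,0],
    [0,0,0],
    [0,0,0],
    [0,0,0],
    [0,0,0]
  ],
  "jaw": [1,1,1,1,1,1,1,1,1,1]
}}

```text
time_s: 9.25
position: [0.5128, -0.0047, 0.2583]
tcp_rot: [0.253, 0.338, -0.542, 0.726]
contact_force: [0.6, 0.1, -1.0]
grip_width: -0.001
```

Run:
```python
from h import *
show(); print(doorx(optics.read_camera("top")))
P=RC.inv().apply(now()[1]+now()[2].apply([.014,0,0])-OC)*1e3; c=np.r_[P[0]-6.1,P[2]-5.1]; print("corner",c)
for th in np.arange(.5,1.601,.1):
    t=np.array([-165*np.sin(th),85+165*np.cos(th)]); d=(t-c)/10; c=t
    print(round(th,2),"tool x,z cm",(d[0]*.643-d[1]*.766).round(2),(d[0]*.766+d[1]*.643).round(2))
```

```text
t 9.25 tcpC [-55.6 -10.6 258.3] tipC [-46.5 -10.6 247.6] lowcornerC [-55.  -10.6 240.5] xdirC [ 0.644 -0.003 -0.765] F_C [ 0.1  0.6 -1. ] w -0.0 q [ 0.14  0.06  1.87 -0.75  1.21  0.13]
(np.float64(-8.0), np.float64(-79.5))
corner [-52.84409489 243.40538197]
0.5 tool x,z cm -0.65 -2.89
0.6 tool x,z cm -0.24 -1.63
0.7 tool x,z cm -0.08 -1.65
0.8 tool x,z cm 0.09 -1.65
0.9 tool x,z cm 0.25 -1.63
1.0 tool x,z cm 0.41 -1.6
1.1 tool x,z cm 0.57 -1.55
1.2 tool x,z cm 0.72 -1.48
1.3 tool x,z cm 0.86 -1.4
1.4 tool x,z cm 1.0 -1.31
1.5 tool x,z cm 1.13 -1.21
1.6 tool x,z cm 1.24 -1.09
```

>>> {"op": "send_rows", "data": {
  "xyz": [
    [-0.07,0,-0.32],
    [-0.07,0,-0.32],
    [-0.07,0,-0.32],
    [-0.07,0,-0.32],
    [-0.07,0,-0.32],
    [-0.07,0,-0.32],
    [-0.07,0,-0.32],
    [-0.07,0,-0.32],
    [-0.07,0,-0.32]
  ],
  "dr": [
    [0,0,0],
    [0,0,0],
    [0,0,0],
    [0,0,0],
    [0,0,0],
    [0,0,0],
    [0,0,0],
    [0,0,0],
    [0,0,0]
  ],
  "jaw": [1,1,1,1,1,1,1,1,1]
}}

```text
time_s: 10.2
position: [0.5069, 0.0217, 0.2464]
tcp_rot: [0.254, 0.337, -0.541, 0.727]
contact_force: [-0.0, -1.3, 3.0]
grip_width: -0.001
```

>>> {"op": "send_rows", "data": {
  "xyz": [
    [-0.05,0,-0.33],
    [-0.05,0,-0.33],
    [-0.05,0,-0.33],
    [-0.05,0,-0.33],
    [-0.05,0,-0.33],
    [-0.02,0,-0.33],
    [-0.02,0,-0.33],
    [-0.02,0,-0.33],
    [-0.02,0,-0.33],
    [-0.02,0,-0.33]
  ],
  "dr": [
    [0,0,0],
    [0,0,0],
    [0,0,0],
    [0,0,0],
    [0,0,0],
    [0,0,0],
    [0,0,0],
    [0,0,0],
    [0,0,0],
    [0,0,0]
  ],
  "jaw": [1,1,1,1,1,1,1,1,1,1]
}}

```text
time_s: 11.2
position: [0.4988, 0.0478, 0.2275]
tcp_rot: [0.253, 0.337, -0.542, 0.727]
contact_force: [0.8, -2.0, 0.8]
grip_width: -0.003
```

Run:
```python
from h import *
show(); im=optics.read_camera("scene"); np.save("pics/scene5.npy",im)
cv2.imwrite("pics/s5.png",cv2.cvtColor(cv2.resize(im[90:260,160:400],None,fx=3,fy=3,interpolation=cv2.INTER_CUBIC),cv2.COLOR_RGB2BGR))
```

```text
t 11.2 tcpC [-109.9   -8.9  227.5] tipC [-100.9   -8.8  216.8] lowcornerC [-109.3   -8.8  209.7] xdirC [ 0.645  0.    -0.765] F_C [2.1 0.2 0.8] w -0.0 q [ 0.25  0.12  1.87 -0.75  1.23  0.26]
```

View pics/s5.png

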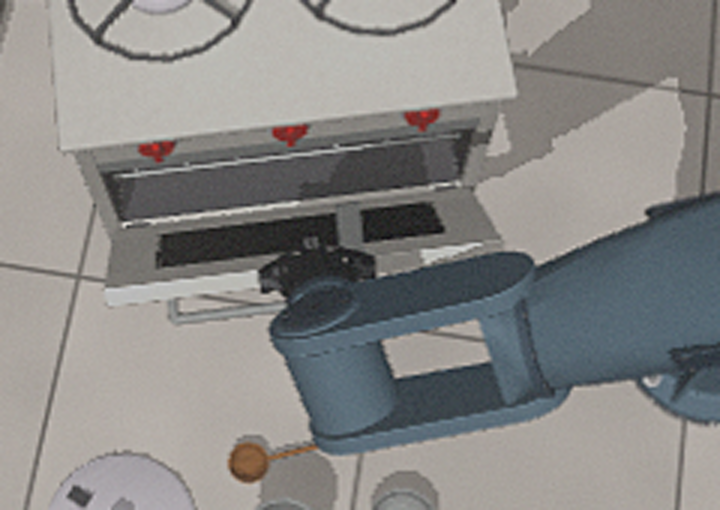

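The door follows the finger (inner face well visible, finger at (312,243), clear of the hook). Continuing the arc.

>>> {"op": "send_rows", "data": {
  "xyz": [
    [0.02,0,-0.33],
    [0.02,0,-0.33],
    [0.02,0,-0.33],
    [0.02,0,-0.33],
    [0.02,0,-0.33],
    [0.05,0,-0.33],
    [0.05,0,-0.33],
    [0.05,0,-0.33],
    [0.05,0,-0.33],
    [0.05,0,-0.33]
  ],
  "dr": [
    [0,0,0],
    [0,0,0],
    [0,0,0],
    [0,0,0],
    [0,0,0],
    [0,0,0],
    [0,0,0],
    [0,0,0],
    [0,0,0],
    [0,0,0]
  ],
  "jaw": [1,1,1,1,1,1,1,1,1,1]
}}

```text
time_s: 12.25
position: [0.4926, 0.0699, 0.2036]
tcp_rot: [0.254, 0.337, -0.542, 0.727]
contact_force: [-0.2, -1.3, 1.4]
grip_width: -0.006
```

>>> {"op": "send_rows", "data": {
  "xyz": [
    [0.08,0,-0.32],
    [0.08,0,-0.32],
    [0.08,0,-0.32],
    [0.08,0,-0.32],
    [0.08,0,-0.32],
    [0.11,0,-0.31],
    [0.11,0,-0.31],
    [0.11,0,-0.31],
    [0.11,0,-0.31],
    [0.11,0,-0.31]
  ],
  "dr": [
    [0,0,0],
    [0,0,0],
    [0,0,0],
    [0,0,0],
    [0,0,0],
    [0,0,0],
    [0,0,0],
    [0,0,0],
    [0,0,0],
    [0,0,0]
  ],
  "jaw": [1,1,1,1,1,1,1,1,1,1]
}}

```text
time_s: 13.25
position: [0.4876, 0.0872, 0.176]
tcp_rot: [0.254, 0.337, -0.541, 0.727]
contact_force: [0.1, -0.5, 0.4]
grip_width: 0.002
```

>>> {"op": "send_rows", "data": {
  "xyz": [
    [0.14,0,-0.3],
    [0.14,0,-0.3],
    [0.14,0,-0.3],
    [0.14,0,-0.3],
    [0.14,0,-0.3],
    [0.17,0,-0.28],
    [0.17,0,-0.28],
    [0.17,0,-0.28],
    [0.17,0,-0.28],
    [0.17,0,-0.28]
  ],
  "dr": [
    [0,0,0],
    [0,0,0],
    [0,0,0],
    [0,0,0],
    [0,0,0],
    [0,0,0],
    [0,0,0],
    [0,0,0],
    [0,0,0],
    [0,0,0]
  ],
  "jaw": [1,1,1,1,1,1,1,1,1,1]
}}

```text
time_s: 14.25
position: [0.4842, 0.0988, 0.1455]
tcp_rot: [0.254, 0.337, -0.542, 0.727]
contact_force: [0.3, -0.5, -0.1]
grip_width: 0.003
```

Run:
```python
from h import *
show(); im=optics.read_camera("scene"); np.save("pics/scene6.npy",im)
cv2.imwrite("pics/s6.png",cv2.cvtColor(cv2.resize(im[90:300,160:400],None,fx=2.8,fy=2.8,interpolation=cv2.INTER_CUBIC),cv2.COLOR_RGB2BGR))
```

```text
t 14.25 tcpC [-162.9   -8.1  145.5] tipC [-153.9   -8.1  134.8] lowcornerC [-162.3   -8.   127.7] xdirC [ 0.645  0.001 -0.765] F_C [ 0.5  0.2 -0.1] w 0.0 q [ 0.36  0.28  1.88 -0.77  1.17  0.45]
```

View pics/s6.png

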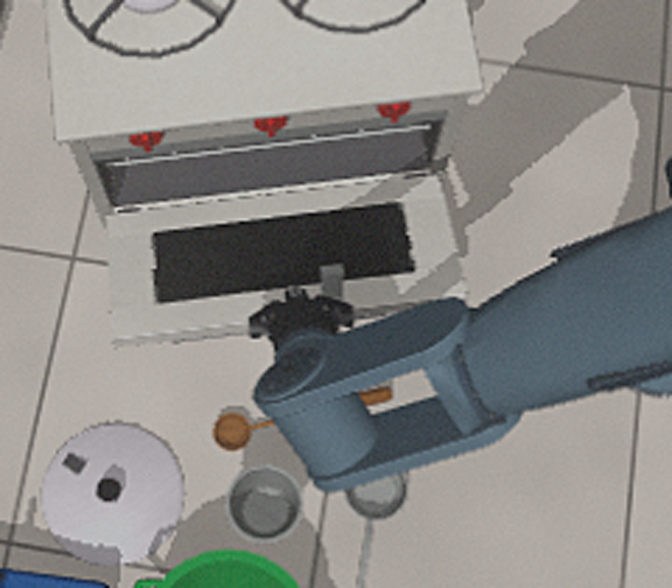

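```bash
cat >> h.py <<'E'
def corner(th,y=220,d=190):
    return OC+RC.apply(np.array([-d*np.sin(th),y,85+d*np.cos(th)])/1e3)
E
python3 - <<'E'
from h import *
for th in (1.1,1.2,1.3,1.4,1.5,1.57): 
    q=proj("scene",[corner(th),corner(th,-220),corner(th,0)]); print(th,((q-[160,90]+.5)*2.8-.5).round(0).tolist())
E
```

```text
1.1 [[108.0, 320.0], [471.0, 274.0], [290.0, 297.0]]
1.2 [[110.0, 330.0], [470.0, 284.0], [291.0, 307.0]]
1.3 [[113.0, 338.0], [469.0, 293.0], [291.0, 316.0]]
1.4 [[115.0, 345.0], [467.0, 301.0], [292.0, 323.0]]
1.5 [[117.0, 351.0], [465.0, 307.0], [292.0, 329.0]]
1.57 [[119.0, 354.0], [464.0, 310.0], [292.0, 332.0]]
```

>>> {"op": "send_rows", "data": {
  "xyz": [
    [0.2,0,-0.26],
    [0.2,0,-0.26],
    [0.2,0,-0.26],
    [0.2,0,-0.26],
    [0.2,0,-0.26],
    [0.22,0,-0.24],
    [0.22,0,-0.24],
    [0.22,0,-0.24],
    [0,0,0]
  ],
  "dr": [
    [0,0,0],
    [0,0,0],
    [0,0,0],
    [0,0,0],
    [0,0,0],
    [0,0,0],
    [0,0,0],
    [0,0,0],
    [0,0,0]
  ],
  "jaw": [1,1,1,1,1,1,1,1,1]
}}

```text
time_s: 15.2
position: [0.4826, 0.1033, 0.1194]
tcp_rot: [0.253, 0.337, -0.542, 0.727]
contact_force: [0.5, -0.4, -0.2]
grip_width: 0.0
```

>>> {"op": "send_rows", "data": {
  "xyz": [
    [0.15,0,-0.15],
    [0.15,0,-0.15],
    [0.15,0,-0.15],
    [0,0,0]
  ],
  "dr": [
    [0,0,0],
    [0,0,0],
    [0,0,0],
    [0,0,0]
  ],
  "jaw": [1,1,1,1]
}}

```text
time_s: 15.6
position: [0.4827, 0.1038, 0.1133]
tcp_rot: [0.253, 0.337, -0.542, 0.727]
contact_force: [-0.3, 0.1, -0.5]
grip_width: -0.0
```

Run:
```python
from h import *
show()
```

```text
t 15.6 tcpC [-168.1   -8.1  113.3] tipC [-159.1   -8.1  102.6] lowcornerC [-167.5   -8.1   95.5] xdirC [ 0.644  0.    -0.765] F_C [-0.2 -0.3 -0.5] w -0.0 q [ 0.37  0.34  1.88 -0.79  1.13  0.51]
```

>>> {"op": "send_rows", "data": {
  "xyz": [
    [0.153,0,-0.129],
    [0.153,0,-0.129],
    [0.153,0,-0.129],
    [0,0,0]
  ],
  "dr": [
    [0,0,0],
    [0,0,0],
    [0,0,0],
    [0,0,0]
  ],
  "jaw": [1,1,1,1]
}}

```text
time_s: 16.0
position: [0.4827, 0.1038, 0.1073]
tcp_rot: [0.253, 0.337, -0.542, 0.727]
contact_force: [-0.4, -0.6, -0.1]
grip_width: 0.001
```

>>> {"op": "send_rows", "data": {
  "xyz": [
    [0.153,0,-0.129],
    [0.153,0,-0.129],
    [0,0,0]
  ],
  "dr": [
    [0,0,0],
    [0,0,0],
    [0,0,0]
  ],
  "jaw": [1,1,1]
}}

```text
time_s: 16.3
position: [0.4827, 0.1038, 0.1034]
tcp_rot: [0.253, 0.337, -0.542, 0.727]
contact_force: [-0.2, -0.2, 0.3]
grip_width: 0.002
```

Run:
```python
from h import *
show()
im=optics.read_camera("scene"); np.save("pics/scene7.npy",im); g=cv2.cvtColor(im,cv2.COLOR_RGB2GRAY)
for y in (150,190):
  for k in ("6","7"):
    g=cv2.cvtColor(np.load(f"pics/scene{k}.npy"),cv2.COLOR_RGB2GRAY)
    ds=np.arange(60,261,2.); ths=np.arange(1.2,1.61,.01)
    # lower end of glass and top edge seen as gradient along a line on the level plane
    q=proj("scene",OC+RC.apply(np.c_[-ds,np.full_like(ds,y),np.full_like(ds,85)]/1e3)).astype(np.float32)
    pr=cv2.GaussianBlur(cv2.remap(g,q[:,:1].T.copy(),q[:,1:].T.copy(),cv2.INTER_LINEAR).astype(float),(0,0),1.5)[0]
    print(y,k,pr[::4].astype(int).tolist())
```

```text
t 16.3 tcpC [-168.1   -8.1  103.4] tipC [-159.1   -8.1   92.6] lowcornerC [-167.5   -8.    85.6] xdirC [ 0.644  0.    -0.765] F_C [ 0.1 -0.2  0.3] w 0.0 q [ 0.37  0.36  1.89 -0.8   1.12  0.53]
150 6 [48, 48, 51, 49, 49, 50, 50, 52, 51, 134, 171, 171, 172, 176, 168, 146, 165, 173, 173, 174, 173, 173, 174, 174, 174, 172]
150 7 [56, 55, 55, 56, 52, 50, 54, 55, 54, 54, 54, 131, 185, 185, 186, 186, 170, 157, 174, 173, 173, 174, 172, 172, 174, 173]
190 6 [166, 167, 168, 170, 169, 169, 170, 171, 172, 174, 172, 173, 174, 175, 159, 163, 174, 174, 175, 175, 175, 175, 175, 177, 177, 177]
190 7 [181, 181, 182, 181, 183, 183, 181, 183, 185, 184, 183, 184, 185, 184, 186, 187, 174, 159, 173, 174, 175, 176, 176, 177, 177, 178]
```

>>> {"op": "send_rows", "data": {
  "xyz": [
    [0.115,0,-0.096],
    [0.115,0,-0.096],
    [0,0,0]
  ],
  "dr": [
    [0,0,0],
    [0,0,0],
    [0,0,0]
  ],
  "jaw": [1,1,1]
}}

```text
time_s: 16.65
position: [0.4831, 0.1039, 0.101]
tcp_rot: [0.254, 0.337, -0.542, 0.727]
contact_force: [-0.6, -0.3, 2.7]
grip_width: 0.003
```

>>> {"op": "send_rows", "data": {
  "xyz": [
    [0.115,0,-0.096],
    [0,0,0]
  ],
  "dr": [
    [0,0,0],
    [0,0,0]
  ],
  "jaw": [1,1]
}}

```text
time_s: 16.85
position: [0.4832, 0.1039, 0.1007]
tcp_rot: [0.253, 0.336, -0.542, 0.728]
contact_force: [-6.1, 2.7, 12.3]
grip_width: 0.005
```

The force jumped to 12 N with no further travel, so the door is at its stop. Retreating upward.

>>> {"op": "send_rows", "data": {
  "xyz": [
    [-0.5,0,0.4],
    [-1.5,0,1.2],
    [-1.5,0,0.5],
    [-2,0,0],
    [-2.5,0,0],
    [-2.5,0,0],
    [-2.5,0,0],
    [-2,0,0],
    [-1,0,0],
    [0,0,0]
  ],
  "dr": [
    [0,0,0],
    [0,0,0],
    [0,0,0],
    [0,0,0],
    [0,0,0],
    [0,0,0],
    [0,0,0],
    [0,0,0],
    [0,0,0],
    [0,0,0]
  ],
  "jaw": [1,1,1,1,1,1,1,1,1,1]
}}

```text
time_s: 17.85
position: [0.458, 0.1882, 0.2362]
tcp_rot: [0.254, 0.337, -0.541, 0.728]
contact_force: [-0.0, -0.8, 0.2]
grip_width: -0.002
```

Run:
```python
from h import *
show()
im=optics.read_camera("scene")
cv2.imwrite("pics/s8.png",cv2.cvtColor(cv2.resize(im,(800,600),interpolation=cv2.INTER_CUBIC),cv2.COLOR_RGB2BGR))
q=proj("scene",[corner(1.57),corner(1.57,-220)]); print(((q+.5)*1.5625-.5).round(0))
g=cv2.cvtColor(im,cv2.COLOR_RGB2GRAY); ds=np.arange(170,211,4.)
for y in (150,190):
    q=proj("scene",OC+RC.apply(np.c_[-ds,np.full_like(ds,y),np.full_like(ds,85)]/1e3)).astype(np.float32)
    print(y,cv2.remap(g,q[:,:1].T.copy(),q[:,1:].T.copy(),cv2.INTER_LINEAR)[0].tolist())
```

```text
t 17.85 tcpC [-256.1   -7.4  236.2] tipC [-247.1   -7.4  225.5] lowcornerC [-255.5   -7.3  218.4] xdirC [ 0.644  0.003 -0.765] F_C [ 0.8 -0.3  0.2] w -0.0 q [ 0.54  0.21  1.75 -0.68  1.42  0.44]
[[316. 338.]
 [509. 313.]]
150 [188, 189, 188, 189, 191, 159, 143, 174, 174, 175, 174]
190 [187, 187, 189, 189, 190, 183, 133, 179, 177, 176, 175]
```

View pics/s8.png

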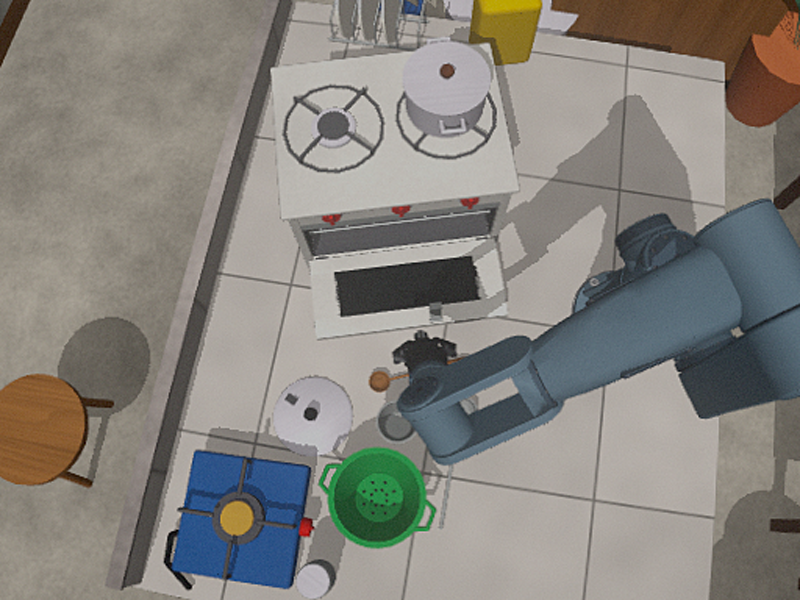

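The door lies level: its outer corners at about (316,338) and (509,313) match the level prediction. Spoon, pot, lid, mortar and colander look unmoved, and nothing touches the robot. Handing in.

```bash
python3 -c "
from bench import r
print(r.close_job())"
```

```text
the job is handed in; nothing more can be done
None
```

The oven door is unlatched and lies fully open, and I handed the job in at about 18 s of the 58 s allowed.

**Finding and pressing the hook:** Both cameras put the hook at about y = -55 mm on the cooker. I reached in with shut fingers tilted 40° and pressed it down about 6 mm, at no more than 12 N in the readings.

**Drawing the door out:** With the hook held down, I drew the door out to about 0.42 rad, past the lip. I then let the hook go and pushed the inner face down along its arc at about 0.2 rad/s until it met its stop. The force there was about 14 N.

**Last checks:**
- **Door:** its edge in the image matches the level prediction of 1.57 rad.
- **Robot:** it was clear of everything, with contact force under 1 N.
- **Other items:** the pot, lid, colander, mortar and spoon looked unmoved. In the last picture the arm partly hid the spoon and mortar and covered the ladle's bowl, so the ladle is the least certain. No contact with any of them was felt.

**Things that disagreed:**
- The hook's contact height measured about 2 mm lower than stated, which fits the calibration error and the shape of the fingertips.
- The door began moving with the finger during the pull, dragged by friction on the pressed hook, before the finger should have touched the door edge. By then the hook was already down and did not bind.
- Over the last 0.3 rad or so I felt no contact, so the door may have sunk slightly ahead of the finger.

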